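# Load the yellow-banded arbor into the board router's spindle

## Robot

A 6-joint arm with a two-finger parallel gripper is mounted at the origin on the work surface. World frame = base frame: x ahead of the robot, y to its left, z up, the work surface at z = 0. Lengths are in m, angles in degrees, forces in N, time in s.
With the tool pointing down it reaches from about 0.3 to 0.75 m from the base axis. Payload 8.5 kg.
Tool frame: the origin (TCP) lies midway between the tips of the shut fingers; the grasp point (between the pads) lies 19 mm behind it; y points along the fingers, z is the direction in which the jaws open and shut, and the axes are right-handed (so a half turn about y gives the same grasp; the last joint's range is limited). The gripper opens to 85 mm and grips with 20 to 120 N. Pads are 22 mm wide; open, the fingers measure 114 mm over their backs; the gripper's body (76 mm by 85 mm) begins 54 mm behind the grasp point. The pads swing forward as they close: fully open they stand 13 mm farther back than shut.
Start: joints at [59.169, 21.807, 74.336, -0, 83.858, -12.336], TCP at [0.174, 0.522, 0.231] pointing down, gripper open.
Joint ranges: [-178.18, 178.18], [-50.72, 133.34], [12.68, 142.11], [-81.47, 261.47], [9.98, 163.14], [-165.26, 165.26]. Speed limits (degrees/s): [136.94, 136.94, 180, 180, 180, 180].

## Interface

Orientations are given as a 3x3 rotation matrix whose columns are the frame's x, y, z axes.
In Python, from rig import status, imaging, job gives the robot as it stands. The module is installed in compiled form; this text tells all that it offers.
- The arm moves only by the tool jog_arm, never from a script. Its argument "rows" is a list of rows, each an object of numbers: "hand": the opening, from 0 (shut) to 1 (fully open); "dx", "dy", "dz": the shift along the tool's x, y, z in cm; "ax", "ay", "az": the turn, a rotation vector about the tool's x, y, z in degrees. In form: [{"hand": .., "dx": .., "dy": .., "dz": .., "ax": .., "ay": .., "az": ..}, ...]. A call has exactly 5 rows; each row shifts and turns the commanded pose from where the row before left it, along the tool's axes as they then stand; what a row does not reach is not made up. A row lasts 1/12 s, in which the tool goes at most 41.7 mm and 7.16 degrees, less where a joint would pass 70% of its speed; a pose out of reach is approached as far as the arm can. A call is refused whole if a number of a shift passes 4.17 or a number of a turn 7.16, either way. A call with a gripper value outside its range is refused whole. The fingers move at their own pace and stop on an object; "newtons" is the grip in N (left out, the last holds). Time passes only in rows, so rows that do not move let the fingers close, or fill a call up. It gives the time, the measured TCP pose, the force and the opening at its end, in the units of the state.
- status.observe(): the state, without advancing time (a new reading comes with each control period).
- imaging.get_image(name): name is "side" or "top" or "wrist"; returns the picture (480x640x3 uint8, red, green, blue); there is no depth.
- imaging.camera_model(name): a dict with "K" (3x3 intrinsics, pixels), "position" and "rotation" of the camera in the world; the wrist camera has in their place "tool_from_camera" (4x4, takes a point from camera to tool coordinates, whose origin is the TCP and whose axes are the tool frame's). Camera axes: x right, y down, z forward; pixel columns grow to the right and rows downward; lengths in m; the calibration is good to about 2 mm. A picture is of the moment at which its call begins: read the wrist's pose just before it. camera_model takes no time and is no camera call.
- job.close_job(): hands the job in, once; it reports no verdict.
The state is a dict: "time_s": time; "q": joint angles; "qvel": joint speeds; "joint_efforts": joint torques, N m; "position": TCP position; "tool_rot": TCP orientation; "ft_force": force on the tool from outside, world axes, zero at the start; "wrist_torque": the same for the moment, N m; "grip_width": finger opening in m.
Only numpy, scipy, OpenCV 4.12 (cv2) and the standard library are available. Lean on these libraries where they do the work, as an engineer would, in place of code of your own. Each camera call takes 0.05 s, during which the arm holds its last target.

## Task

Take the arbor with the yellow band out of the blue rack and seat it in the router's upward-facing spindle, fully home: its flange flat on the spindle face with the two slots over the two brass driving dogs. Feel for the dogs by turning the arbor gently, without forcing or dropping it, then let go; leave the spare arbor with the black band in the rack.

Things in the scene. Friction and masses are not known exactly. Their poses are not given: they have to be found in the camera images.
- arbor_grip (a point): Arbor to load: steel tool holder with a yellow band near its top, 131 mm long, 0.5-0.8 kg, standing upright, shank down, in a rack hole. Point on its axis (z up) in its square wrench section: 36 mm wide, faces along its x and y, free to grip from 22 mm below to 24 mm above the point. Arbor top: 38 mm above the point; flange top 26 mm below, flange underside 38 mm below, shank tip 93 mm below.
- arbor_flange (a point): Centre of the underside of that arbor's round flange (66 mm diameter, 12 mm thick), same axes as arbor_grip. The tapered shank goes down 55 mm from here (40 mm diameter here, 23 mm at the tip). Two drive slots, 15 mm wide, cut through the full flange thickness and open at the rim, lie at its +y and -y sides, 22 to 33 mm from the axis; either fits either dog.
- nose (a point): Centre of the spindle's flat round face (80 mm diameter, facing up, 110 mm above the table) on the router. Axes are the housing's: z up, panel front to -x. A tapered hole goes down from here: 42 mm diameter at the face, 63 mm deep, about 1 mm play round the seated shank. When the arbor is home its flange underside lies on this face and arbor_grip is 38 mm above this point.
- machine: White router, fixed, 180 x 180 x 95 mm; origin under its centre. On its spindle face stand two brass dogs, 12.4 mm wide, 9 mm tall, edges slightly chamfered, 24.5 to 34.5 mm either side of the axis. A stiff brake (1 N m) parks the spindle at an unreported angle: the line through the dogs is within 0.7 rad of the housing's y axis. Off the slots, the flange rides on the dogs 9 mm above the face.
- spare_grip (a point): The spare arbor, same shape but with a black band and flat black cap, in the other rack hole; to be left there. Point on its axis, 38 mm above its flange's underside.
- rack: Blue and aluminium rack, 90 x 200 mm, fixed to the table; origin under its centre, top face 70 mm above it. The two arbors stand in its 44 mm holes, 52.5 mm either side of the centre along its y, flanges resting on the top face, shanks hanging 55 mm below it.

How it is judged:
By the outcome, as a careful person would: the job done as asked, in the order asked, and still so for the second after the job is handed in, with the robot touching nothing.
It also fails if it takes over 72 s, if anything falls off the work surface, if the arm or the gripper's body presses on something with over 40 N, if the wrist force passes 120 N, or if a joint passes its speed limit or range.

## Working session

There is one attempt and no reset: what is moved stays moved. The work goes in short steps, Python scripts to look and compute and a tool call to move; the robot and the scene stay as the last step left them, time stands still between calls to the robot, and variables do not carry over. Pictures are saved under pics/ and viewed, and the job is handed in when it is done.

Besides the shell and the picture viewer there is one more tool, called as a command line: name --argument value ..., lists and objects as JSON in quotes. jog_arm: Moves the arm, as the interface text tells. Its arguments: {"type":"object","properties":{"rows":{"type":"array"},"newtons":{"type":"number"}},"required":["rows"]}

```bash
mkdir -p pics
cat > h.py <<'E'
import numpy as np, cv2
from rig import status, imaging, job
def snap(n,f):
    s=status.observe(); im=np.array(imaging.get_image(n)); cv2.imwrite(f'pics/{f}.png',im[:,:,::-1]); np.savez(f'pics/{f}.npz',im=im,p=s['position'],R=s['tool_rot']); return im
E
python3 - <<'E'
from h import *
np.set_printoptions(precision=4,suppress=True)
s=status.observe()
for k in s: print(k,s[k])
for n in ['side','top','wrist']:
    snap(n,n+'0'); print(n,imaging.camera_model(n))
E
```

```text
time_s 0.0
q [ 59.1712  21.8414  74.3857  -0.0015  83.8588 -12.3373]
qvel [ 0.1933 -0.0366 -0.034   0.0465  0.0215  0.0086]
joint_efforts [  0.0009 -44.8457 -23.1279  -0.0001   0.0047  -0.    ]
position [0.1743 0.5213 0.2307]
tool_rot [[ 0.9484 -0.0007  0.3172]
 [-0.3172 -0.0013  0.9484]
 [-0.0003 -1.     -0.0015]]
ft_force [-0.4263 -0.2915  0.1735]
wrist_torque [0.038  0.0372 0.0177]
grip_width 0.08580386192468116
side {'K': array([[451.4629,   0.    , 315.3206],
       [  0.    , 451.4629, 238.9043],
       [  0.    ,   0.    ,   1.    ]]), 'position': array([ 0.4609, -0.5516,  0.6086]), 'rotation': array([[ 0.9935, -0.083 ,  0.0776],
       [-0.1131, -0.6568,  0.7456],
       [-0.0109, -0.7495, -0.6619]])}
top {'K': array([[461.8756,   0.    , 325.0474],
       [  0.    , 461.8756, 236.1764],
       [  0.    ,   0.    ,   1.    ]]), 'position': array([0.4118, 0.0417, 0.8435]), 'rotation': array([[-0.0052, -0.9809,  0.1943],
       [-0.9992, -0.0026, -0.0398],
       [ 0.0395, -0.1943, -0.9801]])}
wrist {'K': array([[421.2191,   0.    , 312.1343],
       [  0.    , 421.2191, 242.3646],
       [  0.    ,   0.    ,   1.    ]]), 'tool_from_camera': array([[ 0.0005,  0.9501,  0.312 , -0.0819],
       [-0.0003, -0.312 ,  0.9501, -0.1428],
       [ 1.    , -0.0006,  0.0001, -0.0003],
       [ 0.    ,  0.    ,  0.    ,  1.    ]])}
```

View pics/side0.png

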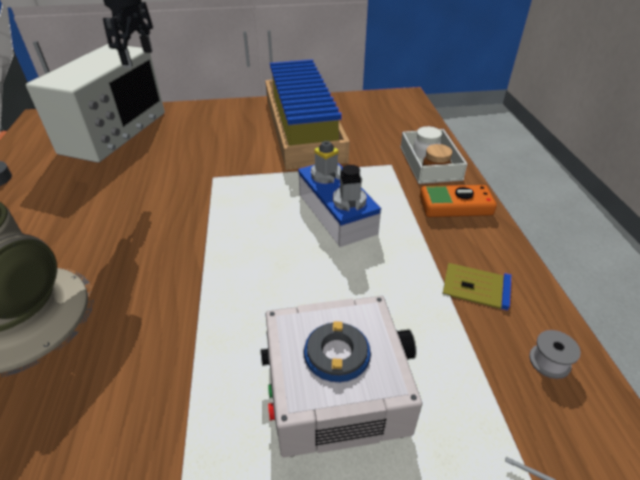

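View pics/top0.png

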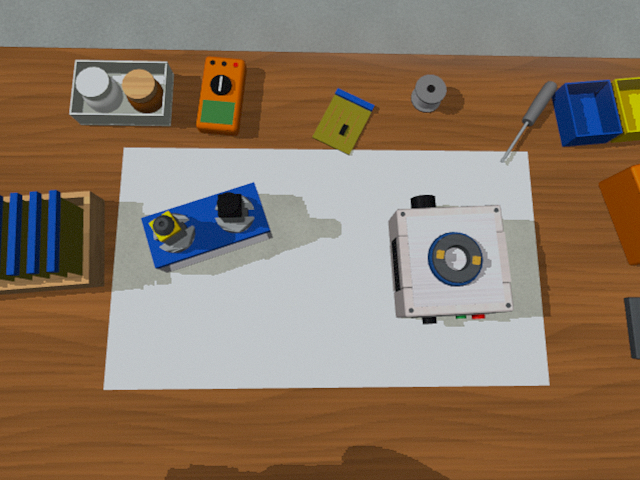

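View pics/wrist0.png

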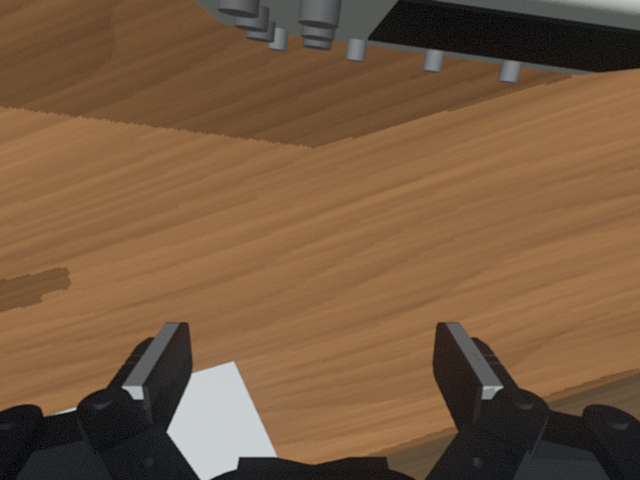

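Run:
```python
import cv2,numpy as np
t=cv2.imread('pics/top0.png'); s=cv2.imread('pics/side0.png')
a=cv2.resize(t[175:275,135:275],None,fx=5,fy=5,interpolation=cv2.INTER_CUBIC)
b=cv2.resize(t[190:330,380:520],None,fx=4,fy=4,interpolation=cv2.INTER_CUBIC)
c=cv2.resize(s[135:245,290:390],None,fx=5,fy=5,interpolation=cv2.INTER_CUBIC)
d=cv2.resize(s[290:400,260:420],None,fx=5,fy=5,interpolation=cv2.INTER_CUBIC)
for n,i in zip('abcd',(a,b,c,d)): cv2.imwrite(f'pics/crop_{n}.png',i)
```

```text
(no output)
```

View pics/crop_a.png

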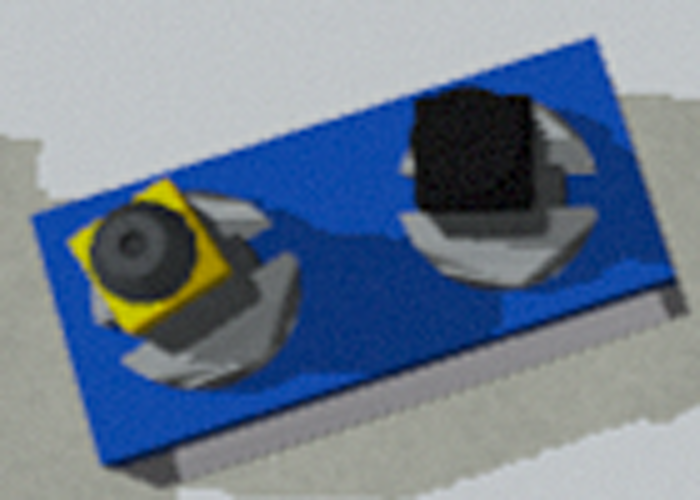

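View pics/crop_b.png

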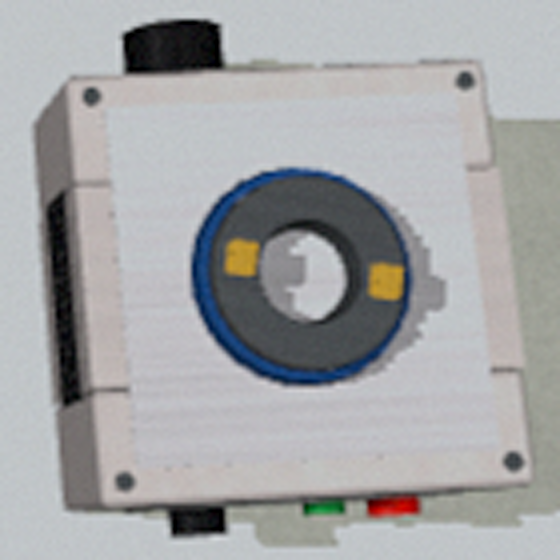

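View pics/crop_c.png

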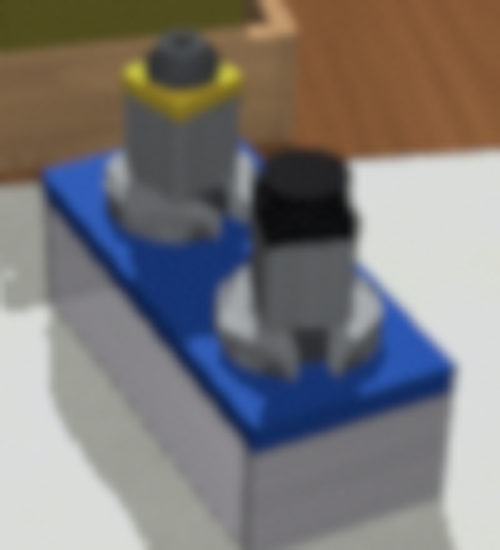

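View pics/crop_d.png

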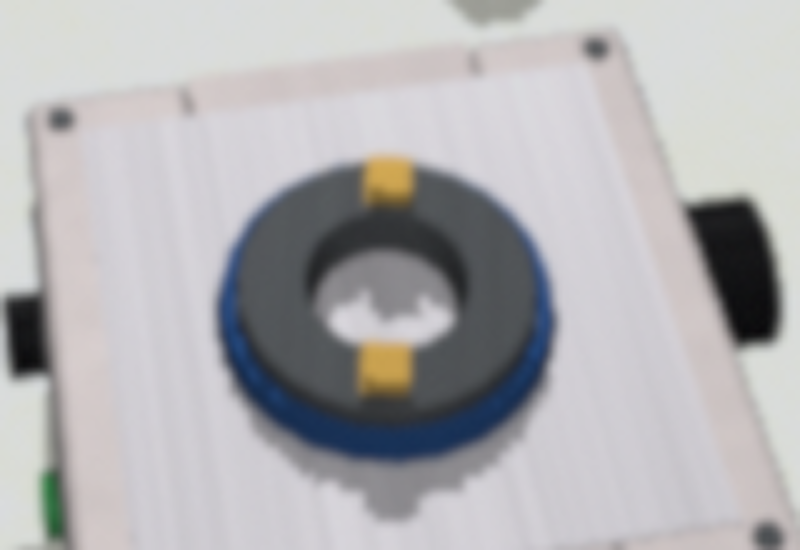

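```bash
cat >> h.py <<'E'
def ray(n,px,z,s=None):
    m=imaging.camera_model(n)
    if n=='wrist':
        T=np.array(m['tool_from_camera']); R=np.array(s['R'])@T[:3,:3]; c=np.array(s['R'])@T[:3,3]+np.array(s['p'])
    else: R=m['rotation'];c=m['position']
    px=np.atleast_2d(px).astype(float)
    d=(R@np.linalg.inv(m['K'])@np.c_[px,np.ones(len(px))].T).T
    return c+d*((z-c[2])/d[:,2])[:,None]
def mask(im,lo,hi):
    return cv2.inRange(cv2.cvtColor(im,cv2.COLOR_RGB2HSV),np.array(lo),np.array(hi))
def comps(m,amin=10):
    n,l,st,c=cv2.connectedComponentsWithStats(m); return [(st[i,:],c[i],(l==i)) for i in range(1,n) if st[i,4]>=amin]
E
python3 - <<'E'
from h import *
np.set_printoptions(precision=4,suppress=True)
for n in ['top','side']:
    im=np.load(f'pics/{n}0.npz')['im']
    for nm,lo,hi in [('blue',(105,150,60),(125,255,255)),('yel',(22,150,90),(33,255,255)),('brass',(14,110,130),(23,255,255))]:
        m=mask(im,lo,hi)
        for st,c,l in comps(m):
            x,y=c
            if n=='top' and not(130<x<530 and 170<y<330): continue
            if n=='side' and not(260<x<420 and 130<y<400): continue
            z={'blue':.07,'yel':.138,'brass':.119}[nm]
            print(n,nm,st,c,ray(n,c,z))
            ys,xs=np.nonzero(l); cn=cv2.convexHull(np.c_[xs,ys].astype(np.int32))
            P=ray(n,cn[:,0],z)[:,:2]
            if nm=='brass':
                continue
            r=cv2.minAreaRect((P*1000).astype(np.float32)); print('   rect',r)
E
```

```text
top blue [ 142  183  128   85 3587] [206.8673 226.3697] [[0.5816 0.2111 0.07  ]]
   rect ((585.2944946289062, 213.7024383544922), (91.47904968261719, 198.90420532226562), 19.06272315979004)
top blue [428 232  52  54 326] [443.638  262.9141] [[ 0.5192 -0.192   0.07  ]]
   rect ((525.8890991210938, -206.28541564941406), (91.71257019042969, 81.04473114013672), 13.2189359664917)
top yel [149 211  32  30 204] [166.6127 227.1863] [[0.5652 0.2577 0.138 ]]
   rect ((567.1572265625, 261.4648132324219), (36.38694381713867, 36.92352294921875), 35.0184326171875)
top yel [474 257   6   6  11] [477.4545 258.6364] [[ 0.5165 -0.2253  0.138 ]]
   rect ((516.3848266601562, -225.26953125), (8.003803253173828, 7.529131889343262), 51.81024169921875)
top brass [436 250   9   9  66] [440.0303 254.0152] [[ 0.5267 -0.1721  0.119 ]]
top brass [472 256   9   9  71] [475.9859 259.9296] [[ 0.5172 -0.23    0.119 ]]
side blue [ 299  167   81   58 1167] [337.6667 199.653 ] [[0.5818 0.1671 0.07  ]]
   rect ((585.5341186523438, 202.82850646972656), (90.9748764038086, 207.07308959960938), 18.95257568359375)
side blue [305 347  65  34 370] [336.3243 370.3973] [[ 0.5219 -0.2159  0.07  ]]
   rect ((523.867919921875, -205.41384887695312), (50.78083038330078, 89.97724151611328), 80.87171173095703)
side yel [315 148  23  11 109] [326.0092 152.8807] [[0.5669 0.235  0.138 ]]
   rect ((566.8533325195312, 234.80691528320312), (38.64065170288086, 44.70162582397461), 82.4232406616211)
side brass [333 122  17  30 194] [341.8969 137.7216] [[0.6141 0.3256 0.119 ]]
side brass [308 146  10   6  21] [312.3333 149.    ] [[0.5446 0.2862 0.119 ]]
side brass [333 322   9   8  66] [337.0455 325.4848] [[ 0.5274 -0.1786  0.119 ]]
side brass [332 359  10   9  86] [336.4767 363.    ] [[ 0.5181 -0.2361  0.119 ]]
```

Run:
```python
from h import *
np.set_printoptions(precision=4,suppress=True)
c=np.array([.5678,.2625])
for p in [(270,213),(298,252),(262,240),(125,360),(95,300)]:
    P=ray('top',[135+(p[0]+.5)/5-.5,175+(p[1]+.5)/5-.5],.082)[0,:2]-c
    print(p,P*1000,np.linalg.norm(P)*1000,np.degrees(np.arctan2(P[1],P[0])))
A=ray('top',[(440.03,254.02),(475.99,259.93)],.119);B=ray('side',[(337.05,325.48),(336.48,363.0)],.119)
for X in (A,B): d=X[0]-X[1];print(X.mean(0),np.linalg.norm(d),np.degrees(np.arctan2(d[1],d[0])))
# machine top corners & spindle bore, dark ring
im=np.load('pics/top0.npz')['im']; m=mask(im,(0,0,20),(180,90,110)); 
for st,c,l in comps(m,200):
    if 380<c[0]<520 and 190<c[1]<330:
        ys,xs=np.nonzero(l); h=cv2.convexHull(np.c_[xs,ys].astype(np.int32))[:,0]; P=ray('top',h,.11)[:,:2]; print(st,cv2.minEnclosingCircle((P*1000).astype(np.float32)),cv2.fitEllipse((P*1000).astype(np.float32)))
sc=[(92,96),(465,80),(125,482),(513,461)]
print(ray('top',[(380+(x+.5)/4-.5,190+(y+.5)/4-.5) for x,y in sc],.095))
```

```text
(270, 213) [ 26.7761 -23.0263] 35.31530060368929 -40.694059616543534
(298, 252) [ 13.4231 -32.9718] 35.59941676736237 -67.84826232924775
(262, 240) [ 17.4888 -20.86  ] 27.221292657162685 -50.023969353421954
(125, 360) [-23.302  21.744] 31.87141618435522 136.98095012495673
(95, 300) [-3.1241 32.844 ] 32.99226454200203 95.43355600761902
[ 0.522  -0.2011  0.119 ] 0.058610583475310035 80.63625393241232
[ 0.5228 -0.2073  0.119 ] 0.05820138975945517 80.73820922068109
[391 235  12  58 278] ((513.1968994140625, -102.28665161132812), 46.39532470703125) ((512.2266235351562, -103.11678314208984), (17.293264389038086, 106.72354888916016), 91.44364166259766)
[ 433  234   48   49 1316] ((522.28564453125, -201.64955139160156), 40.116432189941406) ((522.23046875, -201.56712341308594), (79.01469421386719, 80.00376892089844), 21.800710678100586)
[[ 0.5992 -0.1194  0.095 ]
 [ 0.6069 -0.2792  0.095 ]
 [ 0.4389 -0.1267  0.095 ]
 [ 0.4467 -0.2866  0.095 ]]
```

Run:
```python
from h import *
np.set_printoptions(precision=4,suppress=True)
def tri(a,b):
    P=[]
    for n in ('top','side'):
        m=imaging.camera_model(n);P.append(m['K']@np.c_[m['rotation'].T,-m['rotation'].T@m['position']])
    X=cv2.triangulatePoints(P[0],P[1],np.array(a,float).reshape(2,1),np.array(b,float).reshape(2,1));return (X[:3]/X[3]).ravel()
print('book',tri((58,192),(338,118)),'book2',tri((57,270),(284,123)),'wood',tri((102,193),(346,142)), tri((102,287),(289,162)))
import rig; 
c=np.array([.5672,.2620]);p=np.array([.1743,.5213]);print(c-p)
```

```text
book [0.6266 0.4439 0.1073] book2 [0.4976 0.4302 0.1103] wood [0.6372 0.3903 0.0712] [0.4907 0.3993 0.0205]
[ 0.3929 -0.2593]
```

jog_arm --rows '[{"hand":1,"dx":2,"dz":-0.5},{"hand":1,"dx":3.5,"dz":-1},{"hand":1,"dx":4,"dz":-1},{"hand":1,"dx":4,"dz":-1},{"hand":1,"dx":4,"dz":-1}]'

```text
invalid input at $.rows[0]: expected keys hand, dx, dy, dz, ax, ay, az
```

jog_arm --rows '[{"hand":1,"dx":2,"dy":0,"dz":-0.5,"ax":0,"ay":0,"az":0},{"hand":1,"dx":3.5,"dy":0,"dz":-1,"ax":0,"ay":0,"az":0},{"hand":1,"dx":4,"dy":0,"dz":-1,"ax":0,"ay":0,"az":0},{"hand":1,"dx":4,"dy":0,"dz":-1,"ax":0,"ay":0,"az":0},{"hand":1,"dx":4,"dy":0,"dz":-1,"ax":0,"ay":0,"az":0}]'

```text
time_s: 0.57
position: [0.3273, 0.4222, 0.2312]
tool_rot: [[0.949, -0.0, 0.317], [-0.317, -0.0, 0.949], [-0.0, -1.0, -0.0]]
ft_force: [0.7, 1.1, -0.0]
grip_width: 0.0851
```

jog_arm --rows '[{"hand":1,"dx":4,"dy":0,"dz":-1.1,"ax":0,"ay":0,"az":0},{"hand":1,"dx":4,"dy":0,"dz":-1.1,"ax":0,"ay":0,"az":0},{"hand":1,"dx":4,"dy":0,"dz":-1.1,"ax":0,"ay":0,"az":0},{"hand":1,"dx":4,"dy":0,"dz":-1.1,"ax":0,"ay":0,"az":0},{"hand":1,"dx":4,"dy":0,"dz":-1.1,"ax":0,"ay":0,"az":0}]'

```text
time_s: 0.98
position: [0.4998, 0.3062, 0.2311]
tool_rot: [[0.948, -0.0, 0.317], [-0.317, -0.0, 0.948], [-0.0, -1.0, -0.0]]
ft_force: [0.3, 1.2, 1.0]
grip_width: 0.0855
```

jog_arm --rows '[{"hand":1,"dx":4,"dy":0,"dz":-1.1,"ax":0,"ay":0,"az":0},{"hand":1,"dx":2.5,"dy":0,"dz":-0.7,"ax":0,"ay":0,"az":0},{"hand":1,"dx":1.5,"dy":0,"dz":-0.4,"ax":0,"ay":2.5,"az":0},{"hand":1,"dx":0,"dy":0,"dz":0,"ax":0,"ay":7,"az":0},{"hand":1,"dx":0,"dy":0,"dz":0,"ax":0,"ay":7,"az":0}]'

```text
time_s: 1.4
position: [0.568, 0.2605, 0.2305]
tool_rot: [[0.815, -0.001, 0.58], [-0.58, -0.0, 0.815], [-0.001, -1.0, -0.001]]
ft_force: [-0.7, 0.1, 0.3]
grip_width: 0.0852
```

jog_arm --rows '[{"hand":1,"dx":0,"dy":0,"dz":0,"ax":0,"ay":7,"az":0},{"hand":1,"dx":0,"dy":0,"dz":0,"ax":0,"ay":7,"az":0},{"hand":1,"dx":0,"dy":0,"dz":0,"ax":0,"ay":6,"az":0},{"hand":1,"dx":0,"dy":0,"dz":0,"ax":0,"ay":0,"az":0},{"hand":1,"dx":0,"dy":0,"dz":0,"ax":0,"ay":0,"az":0}]'

```text
time_s: 1.82
position: [0.5672, 0.2615, 0.231]
tool_rot: [[0.576, -0.001, 0.817], [-0.817, -0.0, 0.576], [-0.0, -1.0, -0.001]]
ft_force: [0.5, 0.5, 0.7]
grip_width: 0.0855
```

```bash
python3 -c "
from h import *
snap('wrist','w1');s=status.observe();print(s['position'],s['tool_rot'],s['q'],s['ft_force'])"
```

```text
[0.56720679 0.26155173 0.2311651 ] [[ 5.76428582e-01 -3.33302577e-04  8.17147465e-01]
 [-8.17147522e-01 -7.29443003e-05  5.76428592e-01]
 [-1.32518885e-04 -9.99999942e-01 -3.14404554e-04]] [ 1.39122534e+01  2.95050758e+01  6.14576408e+01  5.34832995e-04
  8.90568249e+01 -2.12874952e+01] [-0.06478416  0.2969211  -0.09051789]
```

View pics/w1.png

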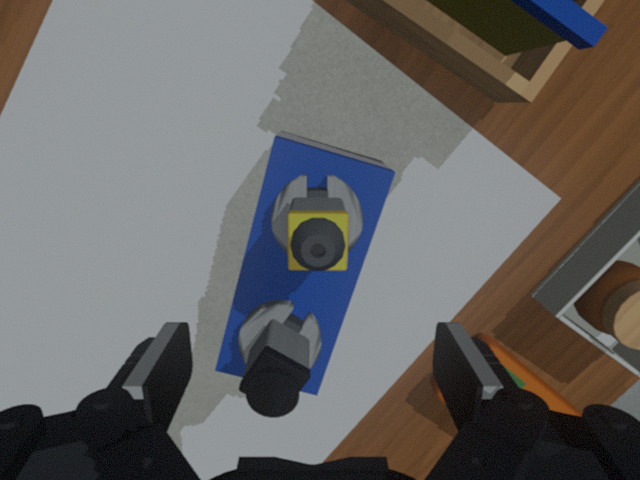

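Run:
```python
from h import *
np.set_printoptions(precision=4,suppress=True)
s=np.load('pics/w1.npz'); im=s['im']
m=mask(im,(22,130,80),(33,255,255))
st,c,l=max((q for q in comps(m) if 200<q[1][0]<420 and 150<q[1][1]<320),key=lambda q:q[0][4])
ys,xs=np.nonzero(l); h=cv2.convexHull(np.c_[xs,ys].astype(np.int32))[:,0]; print(st)
for z in (.132,.138,.141):
    P=ray('wrist',h,z,s)[:,:2]; r=cv2.minAreaRect((P*1000).astype(np.float32)); print(z,r)
a=s['R'][:,2];print('jaw',np.degrees(np.arctan2(a[1],a[0])))
g=cv2.cvtColor(im,cv2.COLOR_RGB2GRAY)[200:290,280:360]; cv2.imwrite('pics/w1c.png',cv2.resize(im[200:290,280:360,::-1],None,fx=6,fy=6,interpolation=cv2.INTER_CUBIC))
print(ray('wrist',(318,249),.146,s))
```

```text
[ 288  211   60   59 1148]
0.132 ((566.9412841796875, 265.13677978515625), (35.910072326660156, 36.77033615112305), 35.1713981628418)
0.138 ((565.7617797851562, 266.6813659667969), (35.01905059814453, 35.85809326171875), 35.171356201171875)
0.141 ((565.172119140625, 267.45367431640625), (34.5736083984375, 35.40193176269531), 35.171348571777344)
jaw 35.18837064766914
[[0.5673 0.2648 0.146 ]]
```

View pics/w1c.png

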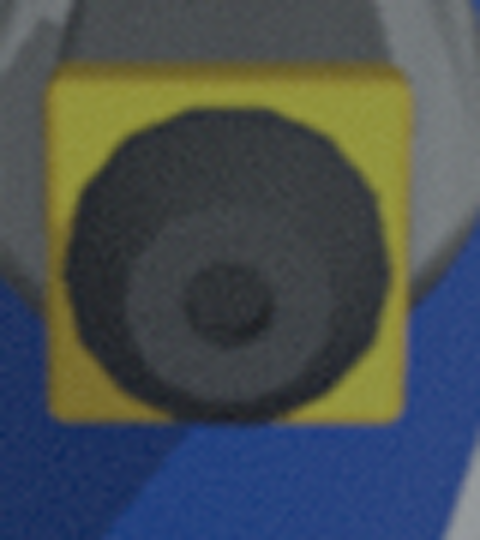

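jog_arm --rows '[{"hand":1,"dx":-0.15,"dy":3,"dz":0.15,"ax":0,"ay":0,"az":0},{"hand":1,"dx":0,"dy":4,"dz":0,"ax":0,"ay":0,"az":0},{"hand":1,"dx":0,"dy":3,"dz":0,"ax":0,"ay":0,"az":0},{"hand":1,"dx":0,"dy":2,"dz":0,"ax":0,"ay":0,"az":0},{"hand":1,"dx":0,"dy":1,"dz":0,"ax":0,"ay":0,"az":0}]'

```text
time_s: 2.28
position: [0.5664, 0.2633, 0.0982]
tool_rot: [[0.576, -0.005, 0.818], [-0.818, -0.001, 0.576], [-0.002, -1.0, -0.005]]
ft_force: [-1.0, -0.6, 0.7]
grip_width: 0.0854
```

jog_arm --rows '[{"hand":1,"dx":0,"dy":1,"dz":0,"ax":0,"ay":0,"az":0},{"hand":1,"dx":0,"dy":0,"dz":0,"ax":0,"ay":0,"az":0},{"hand":0.7,"dx":0,"dy":0,"dz":0,"ax":0,"ay":0,"az":0},{"hand":0.6,"dx":0,"dy":0,"dz":0,"ax":0,"ay":0,"az":0},{"hand":0.5,"dx":0,"dy":0,"dz":0,"ax":0,"ay":0,"az":0}]' --newtons 60

```text
time_s: 2.7
position: [0.5682, 0.2638, 0.0927]
tool_rot: [[0.574, 0.002, 0.819], [-0.819, 0.001, 0.574], [0.001, -1.0, 0.002]]
ft_force: [-0.1, -0.0, 0.5]
grip_width: 0.0513
```

```bash
python3 -c "
from h import *
snap('wrist','w2');s=status.observe();print(s['position'],s['grip_width'],s['ft_force'])"
```

```text
[0.56808802 0.26377218 0.0924644 ] 0.044222521496949094 [-0.45125484  0.50881016 -0.45033659]
```

View pics/w2.png

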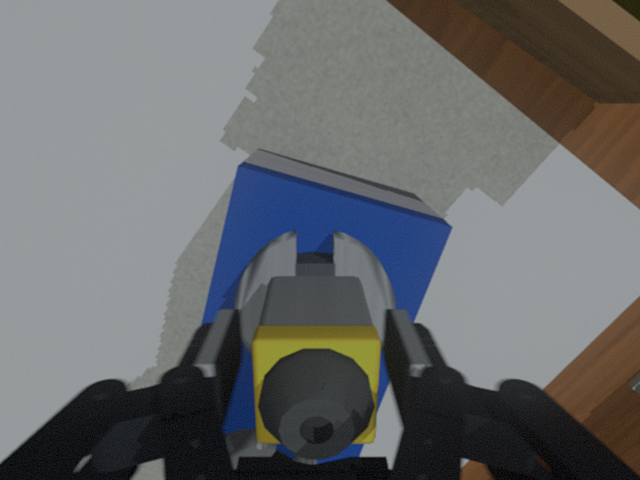

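jog_arm --rows '[{"hand":0.45,"dx":0,"dy":0,"dz":0.1,"ax":0,"ay":0,"az":0},{"hand":0.4,"dx":0,"dy":0,"dz":0,"ax":0,"ay":0,"az":0},{"hand":0.35,"dx":0,"dy":0,"dz":0,"ax":0,"ay":0,"az":0},{"hand":0.2,"dx":0,"dy":0,"dz":0,"ax":0,"ay":0,"az":0},{"hand":0,"dx":0,"dy":0,"dz":0,"ax":0,"ay":0,"az":0}]' --newtons 70

```text
time_s: 3.17
position: [0.5689, 0.2644, 0.0922]
tool_rot: [[0.574, 0.002, 0.819], [-0.819, 0.001, 0.574], [0.001, -1.0, 0.002]]
ft_force: [0.7, 1.2, 5.9]
grip_width: 0.035
```

jog_arm --rows '[{"hand":0,"dx":0,"dy":0,"dz":0,"ax":0,"ay":0,"az":0},{"hand":0,"dx":0,"dy":0,"dz":0,"ax":0,"ay":0,"az":0},{"hand":0,"dx":0,"dy":0,"dz":0,"ax":0,"ay":0,"az":0},{"hand":0,"dx":0,"dy":0,"dz":0,"ax":0,"ay":0,"az":0},{"hand":0,"dx":0,"dy":0,"dz":0,"ax":0,"ay":0,"az":0}]'

```text
time_s: 3.58
position: [0.5689, 0.2644, 0.0922]
tool_rot: [[0.574, 0.002, 0.819], [-0.819, 0.001, 0.574], [0.001, -1.0, 0.002]]
ft_force: [0.9, 1.2, 6.1]
grip_width: 0.0353
```

jog_arm --rows '[{"hand":0,"dx":0,"dy":-0.2,"dz":0,"ax":0,"ay":0,"az":0},{"hand":0,"dx":0,"dy":-0.4,"dz":0,"ax":0,"ay":0,"az":0},{"hand":0,"dx":0,"dy":-0.6,"dz":0,"ax":0,"ay":0,"az":0},{"hand":0,"dx":0,"dy":-0.8,"dz":0,"ax":0,"ay":0,"az":0},{"hand":0,"dx":0,"dy":0,"dz":0,"ax":0,"ay":0,"az":0}]'

```text
time_s: 4.0
position: [0.5691, 0.2644, 0.113]
tool_rot: [[0.574, 0.002, 0.819], [-0.819, 0.001, 0.574], [0.001, -1.0, 0.002]]
ft_force: [0.8, 0.1, -5.1]
grip_width: 0.0352
```

jog_arm --rows '[{"hand":0,"dx":0,"dy":-1.5,"dz":0,"ax":0,"ay":0,"az":0},{"hand":0,"dx":0,"dy":-3,"dz":0,"ax":0,"ay":0,"az":0},{"hand":0,"dx":0,"dy":-4,"dz":0,"ax":0,"ay":0,"az":0},{"hand":0,"dx":0,"dy":-3,"dz":0,"ax":0,"ay":0,"az":0},{"hand":0,"dx":0,"dy":-1.7,"dz":0,"ax":0,"ay":2,"az":0}]'

```text
time_s: 4.42
position: [0.5691, 0.2644, 0.2478]
tool_rot: [[0.545, 0.006, 0.839], [-0.839, 0.001, 0.545], [0.002, -1.0, 0.006]]
ft_force: [0.5, -0.7, -5.8]
grip_width: 0.0357
```

jog_arm --rows '[{"hand":0,"dx":0,"dy":0,"dz":0,"ax":0,"ay":5,"az":0},{"hand":0,"dx":0,"dy":0,"dz":0,"ax":0,"ay":7,"az":0},{"hand":0,"dx":0,"dy":0,"dz":0,"ax":0,"ay":7,"az":0},{"hand":0,"dx":0,"dy":0,"dz":0,"ax":0,"ay":7,"az":0},{"hand":0,"dx":0,"dy":0,"dz":0,"ax":0,"ay":7,"az":0}]'

```text
time_s: 4.83
position: [0.5683, 0.2641, 0.2432]
tool_rot: [[-0.006, -0.0, 1.0], [-1.0, -0.0, -0.006], [0.0, -1.0, -0.0]]
ft_force: [-0.9, 0.6, -5.2]
grip_width: 0.035
```

jog_arm --rows '[{"hand":0,"dx":0,"dy":0,"dz":0,"ax":0,"ay":6,"az":0},{"hand":0,"dx":0,"dy":0,"dz":0,"ax":0,"ay":3.2,"az":0},{"hand":0,"dx":0,"dy":0,"dz":0,"ax":0,"ay":0,"az":0},{"hand":0,"dx":1,"dy":0,"dz":0,"ax":0,"ay":0,"az":0},{"hand":0,"dx":2,"dy":0,"dz":0,"ax":0,"ay":0,"az":0}]'

```text
time_s: 5.25
position: [0.5634, 0.2353, 0.2429]
tool_rot: [[-0.155, -0.0, 0.988], [-0.988, 0.0, -0.155], [-0.0, -1.0, -0.0]]
ft_force: [-0.7, -0.7, -6.0]
grip_width: 0.0351
```

jog_arm --rows '[{"hand":0,"dx":4,"dy":0,"dz":0.3,"ax":0,"ay":0,"az":0},{"hand":0,"dx":4,"dy":0,"dz":0.3,"ax":0,"ay":0,"az":0},{"hand":0,"dx":4,"dy":0,"dz":0.3,"ax":0,"ay":0,"az":0},{"hand":0,"dx":4,"dy":0,"dz":0.3,"ax":0,"ay":0,"az":0},{"hand":0,"dx":4,"dy":0,"dz":0.3,"ax":0,"ay":0,"az":0}]'

```text
time_s: 5.67
position: [0.5456, 0.0326, 0.2435]
tool_rot: [[-0.158, 0.0, 0.988], [-0.988, -0.0, -0.158], [0.0, -1.0, 0.0]]
ft_force: [0.6, 0.0, -6.0]
grip_width: 0.0355
```

jog_arm --rows '[{"hand":0,"dx":4,"dy":0,"dz":0.3,"ax":0,"ay":0,"az":0},{"hand":0,"dx":4,"dy":0,"dz":0.3,"ax":0,"ay":0,"az":0},{"hand":0,"dx":2,"dy":0,"dz":0.3,"ax":0,"ay":0,"az":0},{"hand":0,"dx":0,"dy":0,"dz":0,"ax":0,"ay":0,"az":0},{"hand":0,"dx":0,"dy":0,"dz":0,"ax":0,"ay":0,"az":0}]'

```text
time_s: 6.08
position: [0.5389, -0.0668, 0.2433]
tool_rot: [[-0.161, -0.0, 0.987], [-0.987, 0.0, -0.161], [-0.0, -1.0, -0.0]]
ft_force: [0.0, 1.3, -6.7]
grip_width: 0.0348
```

```bash
python3 -c "
from h import *
snap('wrist','w3');s=status.observe();print(s['position'],s['tool_rot'],s['q'],s['ft_force'])
snap('side','s3');snap('top','t3')"
```

```text
[ 0.53899914 -0.06569806  0.24337815] [[-1.59488777e-01 -1.35750851e-04  9.87199732e-01]
 [-9.87199709e-01  2.77147826e-04 -1.59488736e-01]
 [-2.51949528e-04 -9.99999952e-01 -1.78215168e-04]] [-1.94528452e+01  2.06235611e+01  7.41611036e+01  1.24257140e-02
  8.52279577e+01 -1.02766570e+01] [-0.37752185  0.3076116  -5.82829151]
```

View pics/w3.png

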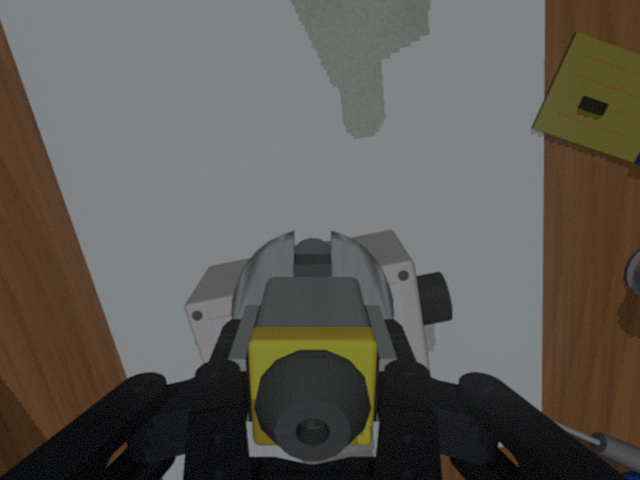

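View pics/s3.png

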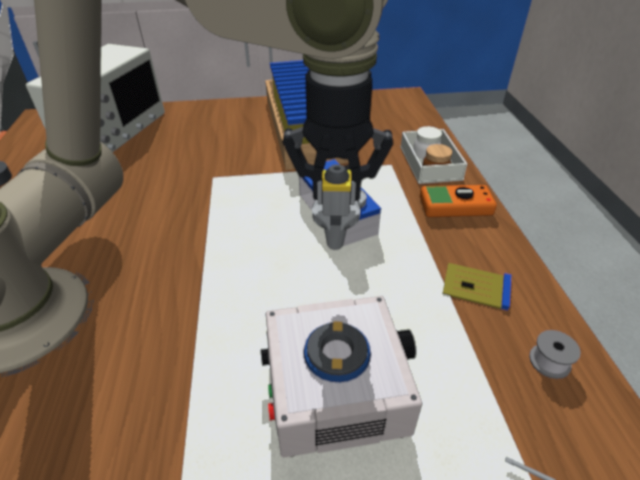

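View pics/t3.png

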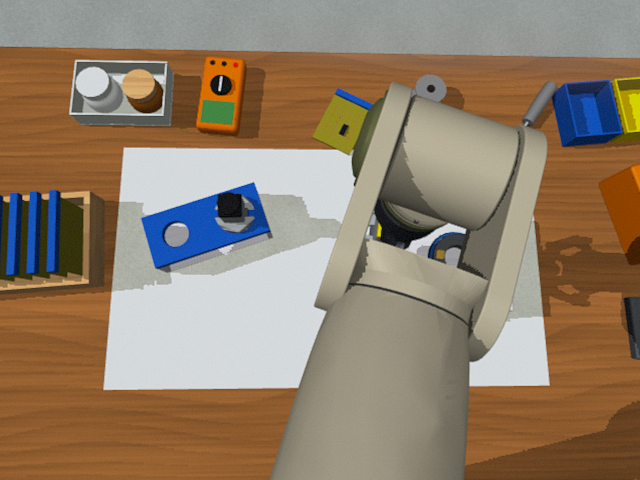

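Run:
```python
from h import *
np.set_printoptions(precision=4,suppress=True)
s=np.load('pics/w3.npz')
P=ray('wrist',[(313.5,431),(314,443)],s['p'][2]+.0538,s); print('tool off',(P-s['p'])@s['R'])
# flange underside/top slot edges
P=ray('wrist',[(294,233),(331,233),(232,300),(394,300)],s['p'][2]-.0102,s); print((P-s['p'])@s['R'])
for f in ('side0','s3'):
    im=np.load(f'pics/{f}.npz')['im']; m=mask(im,(0,0,25),(180,90,110))
    m[:300]=0;m[400:]=0
    for st,c,l in comps(m,200):
        if 290<c[0]<390:
            ys,xs=np.nonzero(l); h=cv2.convexHull(np.c_[xs,ys].astype(np.int32))[:,0]; P=ray('side',h,.11)[:,:2]; print(f,st,cv2.minEnclosingCircle((P*1000).astype(np.float32)),cv2.fitEllipse((P*1000).astype(np.float32)))
im=np.load('pics/s3.npz')['im']
cv2.imwrite('pics/s3c.png',cv2.resize(im[150:260,290:390,::-1],None,fx=5,fy=5,interpolation=cv2.INTER_CUBIC))
```

```text
tool off [[ 0.0008 -0.0538 -0.0013]
 [ 0.0047 -0.0538 -0.0012]]
[[-0.0337  0.0102 -0.0086]
 [-0.0337  0.0102  0.0054]
 [-0.0057  0.0102 -0.0338]
 [-0.0057  0.0102  0.031 ]]
side0 [ 307  324   60   51 1823] ((522.8804321289062, -206.83468627929688), 40.095245361328125) ((522.9736938476562, -206.83853149414062), (78.81360626220703, 79.74339294433594), 167.35162353515625)
s3 [ 307  323   60   52 1857] ((523.9074096679688, -206.37074279785156), 40.84574890136719) ((523.050048828125, -206.58670043945312), (78.22948455810547, 80.71815490722656), 163.2059783935547)
```

View pics/s3c.png

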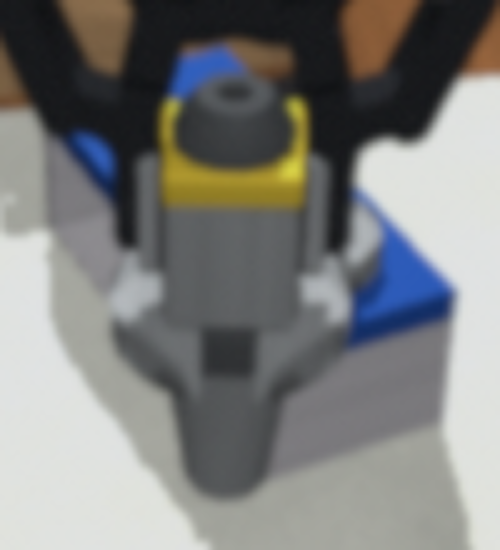

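Run:
```python
from h import *
np.set_printoptions(precision=4,suppress=True)
px=lambda x,y:(290+(x+.5)/5-.5,150+(y+.5)/5-.5)
s=np.load('pics/w3.npz')
print(s['p'],ray('side',px(237,92),.2434+.0538))
# shank tip outline: leftmost/rightmost near bottom and bottom point, z=.2434-.0772
print(ray('side',[px(186,470),px(264,470),px(225,497)],.2434-.0772))
print(ray('side',[px(112,330),px(350,335)],.2434-.0162))
```

```text
[ 0.5389 -0.0668  0.2433] [[ 0.54   -0.0695  0.2972]]
[[ 0.5283 -0.0657  0.1662]
 [ 0.5509 -0.0686  0.1662]
 [ 0.5379 -0.0786  0.1662]]
[[ 0.5066 -0.074   0.2272]
 [ 0.5701 -0.0843  0.2272]]
```

jog_arm --rows '[{"hand":0,"dx":3,"dy":0,"dz":0.16,"ax":0,"ay":0,"az":0},{"hand":0,"dx":4,"dy":0,"dz":0.2,"ax":0,"ay":0,"az":0},{"hand":0,"dx":3.8,"dy":0,"dz":0.2,"ax":0,"ay":0,"az":0},{"hand":0,"dx":2,"dy":0,"dz":0,"ax":0,"ay":0,"az":0},{"hand":0,"dx":1,"dy":0,"dz":0,"ax":0,"ay":0,"az":0}]'

```text
time_s: 6.65
position: [0.5226, -0.2043, 0.2431]
tool_rot: [[-0.16, -0.0, 0.987], [-0.987, -0.001, -0.16], [0.001, -1.0, -0.0]]
ft_force: [0.1, 0.2, -5.0]
grip_width: 0.0354
```

jog_arm --rows '[{"hand":0,"dx":0,"dy":1,"dz":0,"ax":0,"ay":0,"az":0},{"hand":0,"dx":0,"dy":2,"dz":0,"ax":0,"ay":0,"az":0},{"hand":0,"dx":0,"dy":1,"dz":0,"ax":0,"ay":0,"az":0},{"hand":0,"dx":0,"dy":0,"dz":0,"ax":0,"ay":0,"az":0},{"hand":0,"dx":0,"dy":0,"dz":0,"ax":0,"ay":0,"az":0}]'

```text
time_s: 7.07
position: [0.5231, -0.2014, 0.2034]
tool_rot: [[-0.158, -0.0, 0.987], [-0.987, 0.001, -0.158], [-0.0, -1.0, -0.0]]
ft_force: [-0.1, 0.9, -5.1]
grip_width: 0.0354
```

```bash
python3 -c "
from h import *
s=status.observe();print(s['position'],s['tool_rot'],s['ft_force'])
snap('side','s4');snap('wrist','w4')
im=np.load('pics/s4.npz')['im']
cv2.imwrite('pics/s4c.png',cv2.resize(im[240:390,260:420,::-1],None,fx=5,fy=4,interpolation=cv2.INTER_CUBIC))
"
```

```text
[ 0.52314623 -0.20135779  0.20343388] [[-1.57926986e-01 -4.17661631e-04  9.87450704e-01]
 [-9.87450681e-01  5.40650994e-04 -1.57926754e-01]
 [-4.67906259e-04 -9.99999767e-01 -4.97803644e-04]] [-0.12906933  0.94496937 -5.06254323]
```

View pics/s4c.png

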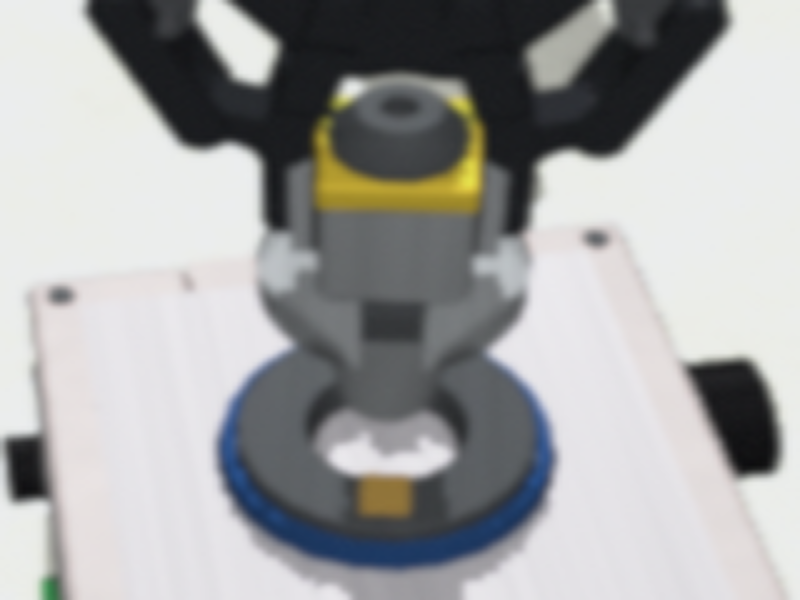

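View pics/w4.png

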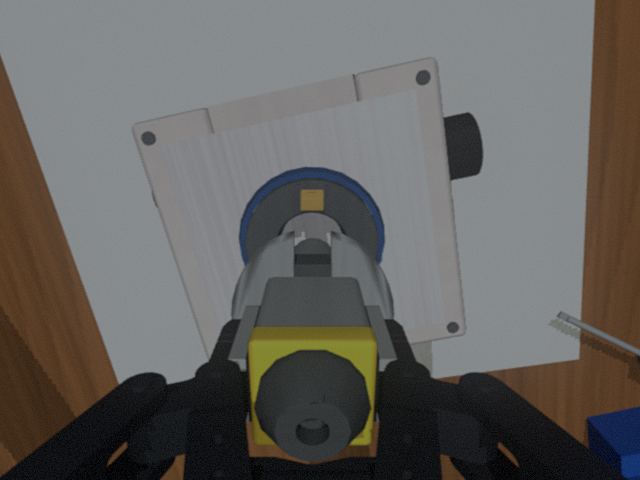

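Run:
```python
from h import *
np.set_printoptions(precision=4,suppress=True)
s=np.load('pics/w4.npz'); im=s['im']
m=mask(im,(10,100,80),(23,255,255))
for st,c,l in comps(m):
    if 250<c[0]<380 and 150<c[1]<240:
        P=ray('wrist',c,.119,s);print(st,c,P,(P-s['p'])@s['R'])
        ys,xs=np.nonzero(l);h=cv2.convexHull(np.c_[xs,ys].astype(np.int32))[:,0]
        print(cv2.minAreaRect((((ray('wrist',h,.119,s)-s['p'])@s['R'])[:,[0,2]]*1000).astype(np.float32)))
m=mask(im,(0,0,15),(180,110,75)); m[240:]=0
for st,c,l in comps(m,200):
    if 250<c[0]<380 and 150<c[1]<240:
        print(st,c); pts=[]
        for y in range(st[1],235):
            xs=np.nonzero(l[y])[0]
            if len(xs): pts+=[(xs[0],y),(xs[-1],y)]
        P=((ray('wrist',pts,.11,s)-s['p'])@s['R'])[:,[0,2]]*1000
        A=np.c_[2*P,np.ones(len(P))];b=(P**2).sum(1);sol=np.linalg.lstsq(A,b,rcond=None)[0];print('circ',sol[:2],np.sqrt(sol[2]+sol[0]**2+sol[1]**2))
print(s['p'])
```

```text
[301 190  23  21 446] [311.6211 199.6726] [[ 0.5262 -0.1718  0.119 ]] [[-0.0301  0.0851 -0.0021]]
((-29.83841323852539, -1.8776679039001465), (12.212407112121582, 11.237760543823242), 89.9691390991211)
[ 245  178  134   62 4493] [311.3031 210.0581]
circ [-1.8951 -2.2446] 38.78113170974373
[ 0.5234 -0.2017  0.2041]
```

jog_arm --rows '[{"hand":0,"dx":0,"dy":0.8,"dz":-0.05,"ax":0,"ay":0,"az":0},{"hand":0,"dx":0,"dy":1.2,"dz":0,"ax":0,"ay":0,"az":0},{"hand":0,"dx":0,"dy":1.2,"dz":0,"ax":0,"ay":0,"az":0},{"hand":0,"dx":0,"dy":0.8,"dz":0,"ax":0,"ay":0,"az":0},{"hand":0,"dx":0,"dy":0,"dz":0,"ax":0,"ay":0,"az":0}]'

```text
time_s: 7.58
position: [0.5218, -0.202, 0.1617]
tool_rot: [[-0.16, -0.002, 0.987], [-0.987, 0.002, -0.16], [-0.001, -1.0, -0.003]]
ft_force: [-0.7, 0.2, -5.5]
grip_width: 0.0351
```

jog_arm --rows '[{"hand":0,"dx":0,"dy":0.4,"dz":0,"ax":0,"ay":0,"az":0},{"hand":0,"dx":0,"dy":0.4,"dz":0,"ax":0,"ay":0,"az":0},{"hand":0,"dx":0,"dy":0.4,"dz":0,"ax":0,"ay":0,"az":0},{"hand":0,"dx":0,"dy":0.3,"dz":0,"ax":0,"ay":0,"az":0},{"hand":0,"dx":0,"dy":0,"dz":0,"ax":0,"ay":0,"az":0}]'

```text
time_s: 8.0
position: [0.5222, -0.2023, 0.1478]
tool_rot: [[-0.16, -0.001, 0.987], [-0.987, 0.001, -0.16], [-0.0, -1.0, -0.001]]
ft_force: [-0.6, 0.4, -5.9]
grip_width: 0.0351
```

```bash
python3 -c "
from h import *
s=status.observe();print(s['position'],s['tool_rot'],s['ft_force'],s['wrist_torque'])
snap('side','s5');snap('wrist','w5')
im=np.load('pics/s5.npz')['im']
cv2.imwrite('pics/s5c.png',cv2.resize(im[260:400,260:420,::-1],None,fx=5,fy=4,interpolation=cv2.INTER_CUBIC))
"
```

```text
[ 0.52220238 -0.20231419  0.14777699] [[-1.59833093e-01 -7.39974386e-04  9.87143776e-01]
 [-9.87143981e-01  5.03476356e-04 -1.59832748e-01]
 [-3.78731411e-04 -9.99999599e-01 -8.10933445e-04]] [-0.56472913  0.39126632 -5.8600746 ] [0.03082433 0.00508771 0.01256874]
```

View pics/s5c.png

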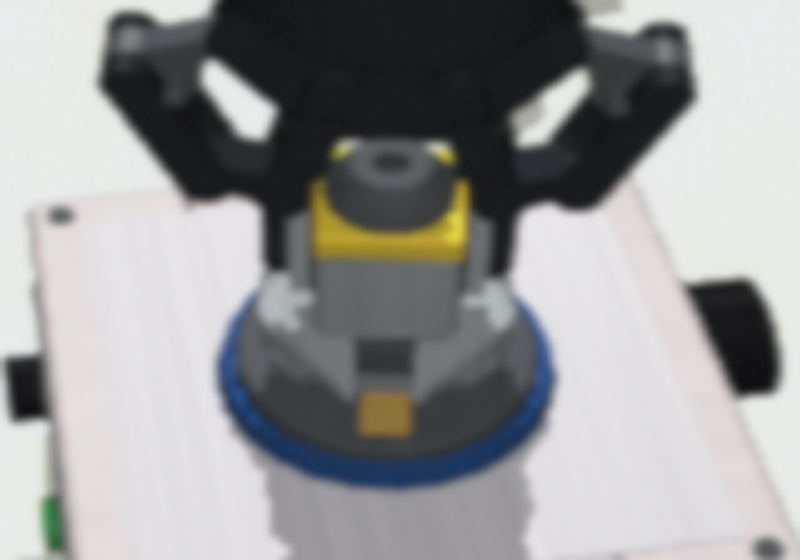

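View pics/w5.png

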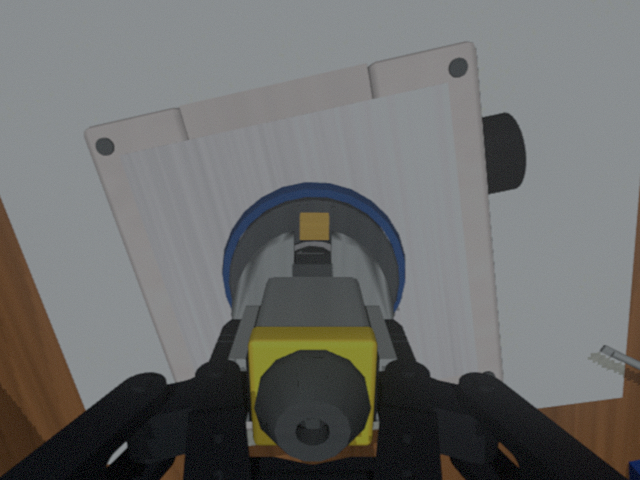

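jog_arm --rows '[{"hand":0,"dx":0,"dy":0.2,"dz":0,"ax":0,"ay":0,"az":0},{"hand":0,"dx":0,"dy":0.2,"dz":0,"ax":0,"ay":0,"az":0},{"hand":0,"dx":0,"dy":0.2,"dz":0,"ax":0,"ay":0,"az":0},{"hand":0,"dx":0,"dy":0.1,"dz":0,"ax":0,"ay":0,"az":0},{"hand":0,"dx":0,"dy":0,"dz":0,"ax":0,"ay":0,"az":0}]'

```text
time_s: 8.52
position: [0.5223, -0.2023, 0.141]
tool_rot: [[-0.16, -0.0, 0.987], [-0.987, 0.0, -0.16], [-0.0, -1.0, -0.0]]
ft_force: [-0.2, -0.1, -4.7]
grip_width: 0.0354
```

jog_arm --rows '[{"hand":0,"dx":0,"dy":0.1,"dz":0,"ax":0,"ay":0,"az":0},{"hand":0,"dx":0,"dy":0.1,"dz":0,"ax":0,"ay":0,"az":0},{"hand":0,"dx":0,"dy":0.1,"dz":0,"ax":0,"ay":0,"az":0},{"hand":0,"dx":0,"dy":0,"dz":0,"ax":0,"ay":0,"az":0},{"hand":0,"dx":0,"dy":0,"dz":0,"ax":0,"ay":0,"az":0}]'

```text
time_s: 8.93
position: [0.5224, -0.2024, 0.1383]
tool_rot: [[-0.16, -0.0, 0.987], [-0.987, 0.0, -0.16], [-0.0, -1.0, -0.0]]
ft_force: [0.4, 0.1, -5.8]
grip_width: 0.0353
```

jog_arm --rows '[{"hand":0,"dx":0,"dy":0.1,"dz":0,"ax":0,"ay":0,"az":0},{"hand":0,"dx":0,"dy":0.1,"dz":0,"ax":0,"ay":0,"az":0},{"hand":0,"dx":0,"dy":0.1,"dz":0,"ax":0,"ay":0,"az":0},{"hand":0,"dx":0,"dy":0,"dz":0,"ax":0,"ay":0,"az":0},{"hand":0,"dx":0,"dy":0,"dz":0,"ax":0,"ay":0,"az":0}]'

```text
time_s: 9.35
position: [0.5224, -0.2024, 0.1353]
tool_rot: [[-0.16, -0.0, 0.987], [-0.987, 0.0, -0.16], [-0.0, -1.0, -0.0]]
ft_force: [0.1, -0.5, -5.6]
grip_width: 0.0354
```

jog_arm --rows '[{"hand":0,"dx":0,"dy":0.1,"dz":0,"ax":0,"ay":0,"az":0},{"hand":0,"dx":0,"dy":0.05,"dz":0,"ax":0,"ay":0,"az":0},{"hand":0,"dx":0,"dy":0,"dz":0,"ax":0,"ay":0,"az":0},{"hand":0,"dx":0,"dy":0,"dz":0,"ax":0,"ay":0,"az":0},{"hand":0,"dx":0,"dy":0,"dz":0,"ax":0,"ay":0,"az":0}]'

```text
time_s: 9.77
position: [0.5224, -0.2024, 0.1338]
tool_rot: [[-0.16, -0.0, 0.987], [-0.987, 0.0, -0.16], [-0.0, -1.0, -0.0]]
ft_force: [0.5, 0.1, -7.1]
grip_width: 0.0352
```

```bash
python3 -c "
from h import *
s=status.observe();print(s['position'],s['ft_force'],s['wrist_torque'])
snap('side','s6');snap('wrist','w6')
im=np.load('pics/s6.npz')['im']
cv2.imwrite('pics/s6c.png',cv2.resize(im[260:400,260:420,::-1],None,fx=5,fy=4,interpolation=cv2.INTER_CUBIC))
"
```

```text
[ 0.52238477 -0.202389    0.13380808] [ 0.51519372  0.06200298 -7.13588849] [ 0.11440236 -0.02589181  0.05569918]
```

View pics/s6c.png

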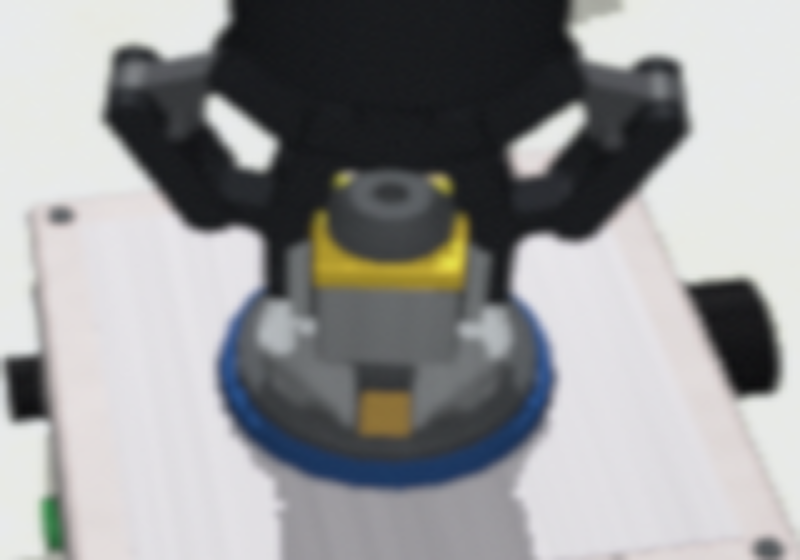

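View pics/w6.png

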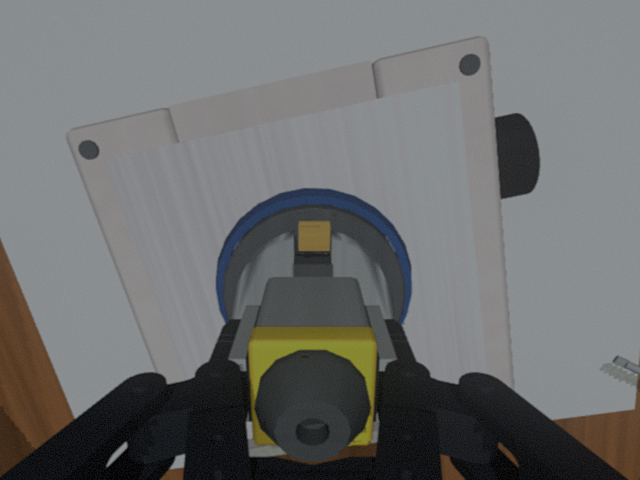

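jog_arm --rows '[{"hand":0,"dx":0,"dy":0.05,"dz":0,"ax":0,"ay":0,"az":0},{"hand":0,"dx":0,"dy":0.05,"dz":0,"ax":0,"ay":0,"az":0},{"hand":0,"dx":0,"dy":0.05,"dz":0,"ax":0,"ay":0,"az":0},{"hand":0,"dx":0,"dy":0,"dz":0,"ax":0,"ay":0,"az":0},{"hand":0,"dx":0,"dy":0,"dz":0,"ax":0,"ay":0,"az":0}]'

```text
time_s: 10.28
position: [0.5225, -0.2023, 0.1323]
tool_rot: [[-0.16, 0.0, 0.987], [-0.987, 0.0, -0.16], [-0.0, -1.0, 0.0]]
ft_force: [1.6, 0.9, -5.2]
grip_width: 0.0347
```

jog_arm --rows '[{"hand":0,"dx":0,"dy":0.05,"dz":0,"ax":0,"ay":0,"az":0},{"hand":0,"dx":0,"dy":0.05,"dz":0,"ax":0,"ay":0,"az":0},{"hand":0,"dx":0,"dy":0,"dz":0,"ax":0,"ay":0,"az":0},{"hand":0,"dx":0,"dy":0,"dz":0,"ax":0,"ay":0,"az":0},{"hand":0,"dx":0,"dy":0,"dz":0,"ax":0,"ay":0,"az":0}]'

```text
time_s: 10.7
position: [0.5225, -0.2023, 0.1322]
tool_rot: [[-0.16, 0.001, 0.987], [-0.987, -0.0, -0.16], [0.0, -1.0, 0.001]]
ft_force: [-2.0, 3.7, 6.0]
grip_width: 0.0356
```

```bash
python3 -c "
from h import *
s=status.observe();print(s['position'],s['ft_force'],s['wrist_torque'])
"
```

```text
[ 0.52253169 -0.20231148  0.132202  ] [-1.98638019  3.66751492  6.0154356 ] [ 0.73150075  0.38212705 -0.00520253]
```

jog_arm --rows '[{"hand":0,"dx":0,"dy":-0.05,"dz":0,"ax":0,"ay":1,"az":0},{"hand":0,"dx":0,"dy":0,"dz":0,"ax":0,"ay":1,"az":0},{"hand":0,"dx":0,"dy":0,"dz":0,"ax":0,"ay":0.5,"az":0},{"hand":0,"dx":0,"dy":0,"dz":0,"ax":0,"ay":0,"az":0},{"hand":0,"dx":0,"dy":0,"dz":0,"ax":0,"ay":0,"az":0}]'

```text
time_s: 11.12
position: [0.523, -0.2025, 0.1322]
tool_rot: [[-0.203, 0.002, 0.979], [-0.979, -0.001, -0.203], [0.0, -1.0, 0.002]]
ft_force: [3.9, 3.6, 3.8]
grip_width: 0.0354
```

```bash
python3 -c "
from h import *
s=status.observe();print(s['position'],s['ft_force'],s['wrist_torque'],s['tool_rot'][:,2])
"
```

```text
[ 0.5229909  -0.20254186  0.13220369] [3.93040098 3.59947342 3.76014795] [ 0.63034022 -0.68387666  0.06721771] [ 0.97924938 -0.20265127  0.00176287]
```

jog_arm --rows '[{"hand":0,"dx":0,"dy":0,"dz":0,"ax":0,"ay":-1.5,"az":0},{"hand":0,"dx":0,"dy":0,"dz":0,"ax":0,"ay":-1.5,"az":0},{"hand":0,"dx":0,"dy":0,"dz":0,"ax":0,"ay":-1.5,"az":0},{"hand":0,"dx":0,"dy":0,"dz":0,"ax":0,"ay":-0.5,"az":0},{"hand":0,"dx":0,"dy":0,"dz":0,"ax":0,"ay":0,"az":0}]'

```text
time_s: 11.53
position: [0.5228, -0.2025, 0.1322]
tool_rot: [[-0.117, 0.001, 0.993], [-0.993, -0.0, -0.117], [0.0, -1.0, 0.001]]
ft_force: [3.7, 3.6, 5.9]
grip_width: 0.0351
```

```bash
python3 -c "
from h import *
s=status.observe();print(s['position'],s['ft_force'],s['wrist_torque'],s['tool_rot'][:,2])
"
```

```text
[ 0.522795   -0.20249161  0.13217757] [3.71606627 3.60929016 5.89371485] [ 0.74076199 -0.45235955 -0.26860178] [ 0.99311811 -0.11711012  0.0012812 ]
```

jog_arm --rows '[{"hand":0,"dx":0,"dy":0,"dz":0,"ax":0,"ay":1.2,"az":0},{"hand":0,"dx":-0.03,"dy":0,"dz":0.03,"ax":0,"ay":1,"az":0},{"hand":0,"dx":0,"dy":0,"dz":0,"ax":0,"ay":0,"az":0},{"hand":0,"dx":0,"dy":0,"dz":0,"ax":0,"ay":0,"az":0},{"hand":0,"dx":0,"dy":0,"dz":0,"ax":0,"ay":0,"az":0}]'

```text
time_s: 11.95
position: [0.5232, -0.2024, 0.1322]
tool_rot: [[-0.154, 0.001, 0.988], [-0.988, -0.001, -0.154], [0.001, -1.0, 0.001]]
ft_force: [4.6, 2.3, 4.9]
grip_width: 0.0349
```

```bash
python3 -c "
from h import *
s=status.observe();print(s['position'],s['ft_force'],s['wrist_torque'],s['tool_rot'][:,2])
"
```

```text
[ 0.52320868 -0.20241097  0.13218021] [4.63818621 2.27899284 4.88980568] [ 0.42569995 -0.73902378 -0.05732663] [ 0.98802521 -0.15428549  0.00147525]
```

jog_arm --rows '[{"hand":0.42,"dx":0,"dy":0,"dz":0,"ax":0,"ay":0,"az":0},{"hand":0.5,"dx":0,"dy":0,"dz":0,"ax":0,"ay":0,"az":0},{"hand":0.6,"dx":0,"dy":0,"dz":0,"ax":0,"ay":0,"az":0},{"hand":0.7,"dx":0,"dy":0,"dz":0,"ax":0,"ay":0,"az":0},{"hand":0.8,"dx":0,"dy":0,"dz":0,"ax":0,"ay":0,"az":0}]'

```text
time_s: 12.37
position: [0.5222, -0.2022, 0.1314]
tool_rot: [[-0.155, -0.001, 0.988], [-0.988, 0.0, -0.155], [-0.0, -1.0, -0.002]]
ft_force: [0.3, 0.1, 0.3]
grip_width: 0.0682
```

jog_arm --rows '[{"hand":0.8,"dx":0,"dy":0,"dz":0,"ax":0,"ay":0,"az":0},{"hand":0.8,"dx":0,"dy":-0.5,"dz":0,"ax":0,"ay":0,"az":0},{"hand":0.8,"dx":0,"dy":-1,"dz":0,"ax":0,"ay":0,"az":0},{"hand":0.8,"dx":0,"dy":-2,"dz":0,"ax":0,"ay":0,"az":0},{"hand":0.8,"dx":0,"dy":-3,"dz":0,"ax":0,"ay":0,"az":0}]'

```text
time_s: 12.78
position: [0.5219, -0.2017, 0.1966]
tool_rot: [[-0.155, -0.003, 0.988], [-0.988, 0.002, -0.155], [-0.002, -1.0, -0.004]]
ft_force: [0.4, -0.5, -0.4]
grip_width: 0.068
```

jog_arm --rows '[{"hand":0.8,"dx":0,"dy":-3,"dz":0,"ax":0,"ay":0,"az":0},{"hand":0.8,"dx":0,"dy":-3,"dz":0,"ax":0,"ay":0,"az":0},{"hand":0.8,"dx":0,"dy":-2,"dz":0,"ax":0,"ay":0,"az":0},{"hand":0.8,"dx":-2,"dy":0,"dz":0,"ax":0,"ay":0,"az":0},{"hand":0.8,"dx":-4,"dy":0,"dz":0,"ax":0,"ay":0,"az":0}]'

```text
time_s: 13.2
position: [0.5321, -0.1452, 0.2789]
tool_rot: [[-0.159, 0.003, 0.987], [-0.987, -0.003, -0.159], [0.002, -1.0, 0.003]]
ft_force: [1.2, -0.0, -1.4]
grip_width: 0.0685
```

jog_arm --rows '[{"hand":0.8,"dx":-4,"dy":0,"dz":0,"ax":0,"ay":0,"az":0},{"hand":0.8,"dx":-3,"dy":0,"dz":0,"ax":0,"ay":0,"az":0},{"hand":0.8,"dx":0,"dy":0,"dz":0,"ax":0,"ay":0,"az":0},{"hand":0.8,"dx":0,"dy":0,"dz":0,"ax":0,"ay":0,"az":0},{"hand":0.8,"dx":0,"dy":0,"dz":0,"ax":0,"ay":0,"az":0}]'

```text
time_s: 13.62
position: [0.5428, -0.0741, 0.2775]
tool_rot: [[-0.154, 0.001, 0.988], [-0.988, -0.001, -0.154], [0.001, -1.0, 0.001]]
ft_force: [0.8, -0.2, -0.3]
grip_width: 0.0681
```

```bash
python3 -c "
from h import *
s=status.observe();print(s['time_s'],s['position'],s['ft_force'])
snap('side','s7');snap('top','t7')
im=np.load('pics/s7.npz')['im']
cv2.imwrite('pics/s7c.png',cv2.resize(im[260:400,260:420,::-1],None,fx=5,fy=4,interpolation=cv2.INTER_CUBIC))
"
```

```text
13.6167 [ 0.5427881  -0.07411421  0.27746046] [ 0.81840504 -0.1709942  -0.26418573]
```

View pics/s7c.png

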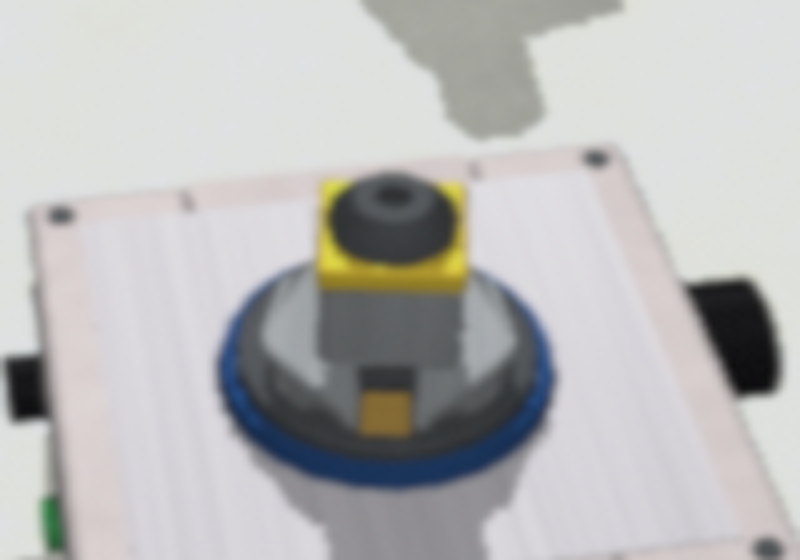

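View pics/t7.png

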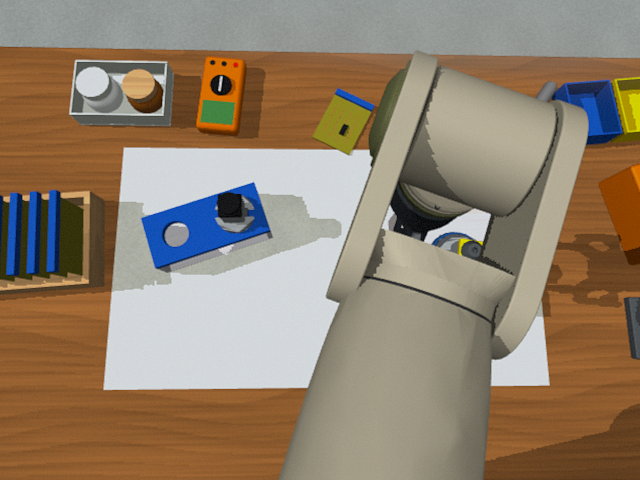

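Run:
```python
from h import *
p=(260+396.5/5-.5,260+195.5/4-.5)
print('home',ray('side',p,.186),'on dogs',ray('side',p,.195))
print(job.close_job())
```

```text
home [[ 0.52424184 -0.20463928  0.186     ]] on dogs [[ 0.52289367 -0.21202849  0.195     ]]
the job is handed in; nothing more can be done
None
```

The yellow-banded arbor is seated in the router's spindle, flange on the face with the slots over the dogs. I released it, moved the gripper well clear and handed the job in at about 14 s.

**Seating:** The slots went over the dogs on the first descent without any forcing. Contact came at a tool height of 132.2 mm, exactly where I predicted the flange would meet the face. Riding on the dogs would have stopped it at about 141 mm. Contact force stayed around 12 N.

**Feeling for the dogs:** I only turned the arbor after it was down, about 2.5° each way under light contact. It met one dog gently, at about 0.27 N m, well below the 1 N m brake. I felt no stop the other way. I then turned it back to the middle and let go.

**Last checks:**
- **Side camera:** the near dog sits in its slot, and the arbor top is where the home height puts it (y -0.2046, against about -0.2023 from the arm). The position for riding on the dogs would be y -0.212.
- **Top camera:** the spare with the black band is still in the rack.
- **Forces:** the wrist reading was near zero after release.

**Disagreement:** the top and side cameras differed by about 5 mm on the spindle's y position (-0.2017 against -0.2068). I settled it by comparing the arbor directly with the dogs in the wrist and side views.

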